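# Weigh the full slide rack on the spring arm

### The job

Weigh the full slide rack: hang it by its handle bar in the two hooks of the spring-balanced weighing arm and go down with it as the arm sinks. Let go only once the arm has sunk to where it carries the rack and has come to rest, and leave the rack hanging there free. Leave the empty slide rack standing where it is.

Things in the scene. Friction and masses are not known exactly. Their poses are not given: they have to be found in the camera images.
- full_rack_grip (a point): Centre of the grey grip sleeve, 14 (x) x 42 (y) x 18 mm, on the handle of the FULL slide rack (0.34-0.46 kg): steel tray 84 x 132 x 30 mm with a row of white-ended glass slides, and a fixed wire handle. Its top bar, 8 mm round, level along y, has its axis here, 145 mm above the rack's foot; the arch under it is 124 mm wide, 105 mm high. Grasp from above, closing along x. Same both ways round.
- empty_rack_grip (a point): The same point on the EMPTY slide rack, a bystander: same tray, handle and grip, no slides in it. It stands on the other side of the weighing stand from the full rack; its top is 154 mm above the bench.
- yoke_seat (a point): Where the bar's middle lies when hung: between 2 upturned V hooks of 8 mm wire, 72 mm apart along y (64 clear), 235 mm above the bench unloaded. x: from the open front back along the arm; cross bar 75 mm, column 180 mm behind, column top at 224 mm. Tips 22 mm in front stand 18 mm above the seat: bring the bar, lying along y, in along +x 35-55 mm above the seat, tray below the arm, then lower it.
- weigh_beam (a joint): Weighing arm angle (rad), pivot 180 mm behind the seat: 0 = unloaded (arm rises 0.15 to the yoke), grows as the yoke sinks. Sprung, about 68 N/m at the seat, damped (0.4 s). Carrying the full rack it rests at 0.27 to 0.35, the seat 48 to 62 mm lower (medium load 55 mm); stop at 0.41. Held lower than its rest, it springs up when let go; held higher, it drops.

How it is judged:
On the way, in this order (a step that is already met when the one before it is completed fails the run):
1. the full rack is lifted clear of the bench in the gripper (height (world z) of full_rack_grip above 0.19 m and contact force between the fingers and full_rack above 0.5 N), for 0.1 s.
2. still held, the rack's bar lies in the yoke and the arm has sunk with it (more than 0.19 rad) and come to rest (distance between full_rack_grip and yoke_seat below 0.02 m and value of joint weigh_beam above 0.19 rad and velocity of joint weigh_beam between -0.06 and 0.06 rad/s and contact force between the fingers and full_rack above 0.5 N), for 0.2 s.
At the end, for the whole second after the job is handed in: The full rack hangs by its handle bar in both hooks of the yoke (middle of the bar within 20 mm of the seat, bar across the arm and rack upright within about 11 degrees), released and at rest, with the arm sunk more than 0.2 rad under it and still; the empty rack stands within 30 mm of where it was (distance between full_rack_grip and yoke_seat below 0.02 m and angle between the y axis of full_rack_grip and the y axis of yoke_seat, either way round below 0.2 rad and angle between full_rack_grip's own z axis and vertical below 0.2 rad and value of joint weigh_beam above 0.2 rad and velocity of joint weigh_beam between -0.06 and 0.06 rad/s and linear speed of full_rack below 0.03 m/s and contact force between the fingers and full_rack below 0.05 N and distance of empty_rack_grip from where it was at the start of the episode below 0.03 m); the robot touches nothing.
It fails at once if the rack is let go in the yoke before the arm has sunk (less than 0.17 rad) (distance between full_rack_grip and yoke_seat below 0.03 m and contact force between the fingers and full_rack below 0.05 N and value of joint weigh_beam below 0.17 rad).
It fails at once if the empty rack is shifted more than 30 mm or tipped (distance of empty_rack_grip from where it was at the start of the episode above 0.03 m or angle between empty_rack_grip's own z axis and vertical above 0.3 rad).
It also fails if it takes over 51 s, if anything falls off the work surface, if the arm or the gripper's body presses on something with over 40 N, if the wrist force passes 120 N, or if a joint passes its speed limit or range.

### The arm

A 6-joint arm with a two-finger parallel gripper is mounted at the origin on a cart in front of the work surface, level with it; the furniture and walls round the work are solid. World frame = base frame: x ahead of the robot, y to its left, z up, the work surface at z = 0. Lengths are in m, angles in rad, forces in N, time in s.
With the tool pointing down it reaches from about 0.325 to 0.85 m from the base axis. Payload 15.5 kg.
Tool frame: the origin (TCP) lies midway between the tips of the shut fingers; the grasp point (between the pads) lies 19 mm behind it; z points along the fingers, y is the direction in which the jaws open and shut (so a half turn about z gives the same grasp; the last joint's range is limited). The gripper opens to 91 mm and grips with 3 to 60 N. Pads are 32 mm wide; open, the fingers measure 118 mm over their backs; the gripper's body (76 mm by 178 mm) begins 60 mm behind the grasp point.
Start: joints at [-0.096, 0.494, 1.345, -0, 1.302, -0.096], TCP at [0.625, 0, 0.214] pointing down, gripper open.
Joint ranges: [-2.91, 2.91], [-0.82, 2.16], [0.22, 2.67], [-1.22, 4.37], [0.12, 2.79], [-3.08, 3.08]. Speed limits (rad/s): [1.89, 1.89, 2.57, 3.01, 3.01, 3.01].

### API

Orientations are given as a 3x3 rotation matrix whose columns are the frame's x, y, z axes.
In Python, from cell import manip, read_camera, camera_params, ticket gives the robot as it stands. The module is installed in compiled form; this text tells all that it offers.
- The arm moves only by the tool play_rows, never from a script. Its argument "targets" is one flat list of numbers, 5 for each row, row after row: the finger opening in cm, from 0 to 9.12, then the shift along the tool's x, y, z in cm, then the turn about the tool's z in rad. In form: [fingers, dx, dy, dz, yaw, fingers, dx, dy, dz, yaw, ...]. A call has 1 to 8 rows; each row is the pose to reach, as a shift and turn from the pose commanded when the call began, along the tool's axes at that moment; what a row does not reach only later rows make up. A row lasts 1/10 s, in which the tool goes at most 50 mm and 8.59 degrees, less where a joint would pass 70% of its speed; a pose out of reach is approached as far as the arm can. A call with a gripper value outside its range is refused whole. The fingers move at their own pace and stop on an object; "grip_force" is the grip in N (left out, the last holds). Time passes only in rows, so rows that repeat a pose let the fingers close. It gives the time, the measured TCP pose, the force and the opening at its end, in the units of the state.
- manip.get_state(): the state, without advancing time (a new reading comes with each control period).
- read_camera(name): name is "scene" or "side" or "wrist"; returns (picture, depth): 420x560x3 uint8, red, green, blue; 420x560 float32, m along the optical axis (not along the pixel's ray), 0 where there is no reading.
- camera_params(name): a dict with "camera_matrix" (3x3 intrinsics, pixels), "R" (3x3) and "t" (3): a world point X has camera coordinates R X + t; the wrist camera has in their place "T_tool_cam" (4x4, takes a point from camera to tool coordinates, whose origin is the TCP and whose axes are the flange's). Camera axes: x right, y down, z forward; pixel columns grow to the right and rows downward; lengths in m; the calibration is good to about 2 mm. A picture is of the moment at which its call begins: read the wrist's pose just before it. camera_params takes no time and is no camera call.
- ticket.close_job(): hands the job in, once; it reports no verdict.
The state is a dict: "time": time; "joint_pos": joint angles; "qvel": joint speeds; "joint_efforts": joint torques, N m; "tcp_pos": TCP position; "tool_rot": TCP orientation; "force": force on the tool from outside, world axes, zero at the start; "wrist_torque": the same for the moment, N m; "finger_gap": finger opening in m.
Only numpy, scipy, OpenCV 4.12 (cv2) and the standard library are available. Lean on these libraries where they do the work, as an engineer would, in place of code of your own. Each camera call takes 0.05 s, during which the arm holds its last target.

## Working session

There is one attempt and no reset: what is moved stays moved. The work goes in short steps, Python scripts to look and compute and a tool call to move; the robot and the scene stay as the last step left them, time stands still between calls to the robot, and variables do not carry over. Pictures are saved under pics/ and viewed, and the job is handed in when it is done.

Besides the shell and the picture viewer there is one more tool, called after "Call:" by a JSON object that holds its "api" and its "payload", one argument or row to a line. play_rows: Moves the arm, as the interface text tells. Its arguments: {"type":"object","properties":{"targets":{"type":"array","items":{"type":"number"}},"grip_force":{"type":"number"}},"required":["targets"]}

```bash
mkdir -p pics; cat > h.py <<'E'
from cell import manip, read_camera, camera_params, ticket
import numpy as np, cv2
def world(cam,d,st=None):
    p=camera_params(cam);K=np.array(p["camera_matrix"])
    v,u=np.mgrid[0:420,0:560]
    P=np.stack([(u-K[0,2])/K[0,0]*d,(v-K[1,2])/K[1,1]*d,d],-1)
    if "R" in p: return (P-np.array(p["t"]))@np.array(p["R"])
    T=np.array(p["T_tool_cam"]);P=P@T[:3,:3].T+T[:3,3]
    return P@np.array(st["tool_rot"]).T+np.array(st["tcp_pos"])
def snap(cam,n):
    st=manip.get_state();im,d=read_camera(cam)
    cv2.imwrite(f"pics/{n}.png",im[:,:,::-1]);np.savez(f"pics/{n}.npz",im=im,d=d,W=world(cam,d,st))
    return im,d,world(cam,d,st)
E
python3 - <<'E'
from h import *
s=manip.get_state();print({k:np.round(v,3) for k,v in s.items()})
for c in ["scene","side","wrist"]: snap(c,c+"0")
E
```

```text
{'time': np.float64(0.0), 'joint_pos': array([-0.095,  0.494,  1.346,  0.   ,  1.302, -0.096]), 'qvel': array([-0.   ,  0.002,  0.   ,  0.   ,  0.001,  0.001]), 'joint_efforts': array([-1.0000e-03, -8.7881e+01, -3.8186e+01,  7.1000e-02,  5.3000e-02,
       -0.0000e+00]), 'tcp_pos': array([0.625, 0.   , 0.213]), 'tool_rot': array([[-0.   ,  1.   , -0.001],
       [ 1.   ,  0.   ,  0.   ],
       [ 0.   , -0.001, -1.   ]]), 'force': array([ 0.21 ,  0.734, -0.019]), 'wrist_torque': array([0.021, 0.058, 0.013]), 'finger_gap': np.float64(0.091)}
```

View pics/scene0.png

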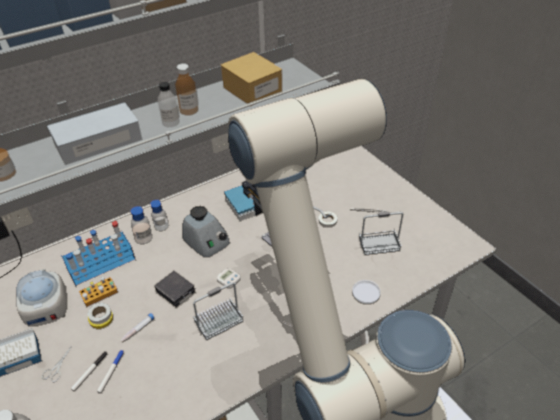

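View pics/side0.png

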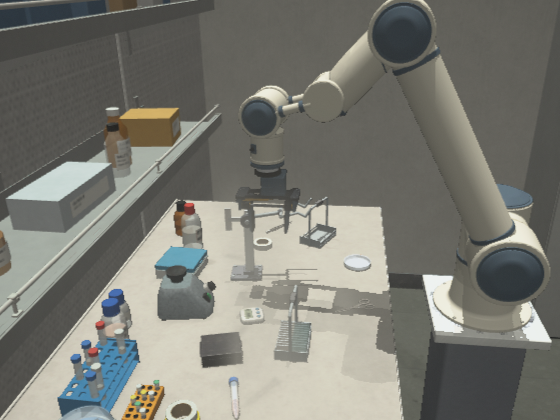

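View pics/wrist0.png

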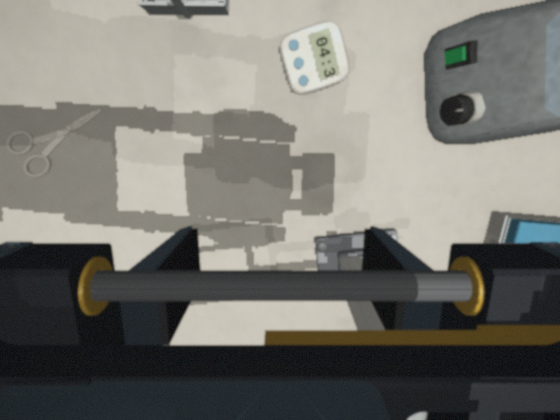

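The scene view shows the slide-filled rack at about (217,310) and the empty one at (380,235). The stand is hidden there, but the side view shows it at about (250,240). I'll measure these from the depth images.

```bash
python3 - <<'E'
from h import *
def crop(n,r,o,s):
    im=cv2.imread(f"pics/{n}.png")[r[1]:r[3],r[0]:r[2]]
    cv2.imwrite(f"pics/{o}.png",cv2.resize(im,None,fx=s,fy=s,interpolation=cv2.INTER_CUBIC))
crop("side0",(200,170,360,370),"s_c",3);crop("scene0",(180,260,280,350),"c_c",6)
for n,r in [("scene0",(180,270,260,345)),("scene0",(345,200,420,260)),("side0",(260,270,325,365)),("side0",(290,185,345,255)),("side0",(215,195,325,285))]:
    W=np.load(f"pics/{n}.npz")["W"][r[1]:r[3],r[0]:r[2]]
    for lo,hi in [(.12,.18),(.2,.3)]:
        m=(W[...,2]>lo)&(W[...,2]<hi)
        if m.sum():
            print(n,r,lo,m.sum(),np.round(W[m].mean(0),3),np.round(W[m].min(0),3),np.round(W[m].max(0),3))
E
```

```text
scene0 (180, 270, 260, 345) 0.12 205 [0.526 0.25  0.145] [0.517 0.178 0.121] [0.536 0.317 0.159]
scene0 (345, 200, 420, 260) 0.12 159 [ 0.501 -0.376  0.144] [ 0.47  -0.446  0.121] [ 0.533 -0.313  0.16 ]
side0 (260, 270, 325, 365) 0.12 162 [0.529 0.267 0.147] [0.522 0.184 0.12 ] [0.536 0.323 0.158]
side0 (290, 185, 345, 255) 0.12 82 [ 0.502 -0.378  0.145] [ 0.474 -0.439  0.121] [ 0.536 -0.31   0.158]
side0 (290, 185, 345, 255) 0.2 127 [ 0.536 -0.098  0.243] [ 0.505 -0.16   0.223] [0.572 0.04  0.3  ]
side0 (215, 195, 325, 285) 0.12 219 [ 0.652 -0.166  0.15 ] [ 0.485 -0.418  0.121] [ 0.777 -0.068  0.18 ]
side0 (215, 195, 325, 285) 0.2 749 [ 0.649 -0.051  0.237] [ 0.505 -0.16   0.2  ] [0.777 0.04  0.3  ]
```

View pics/s_c.png

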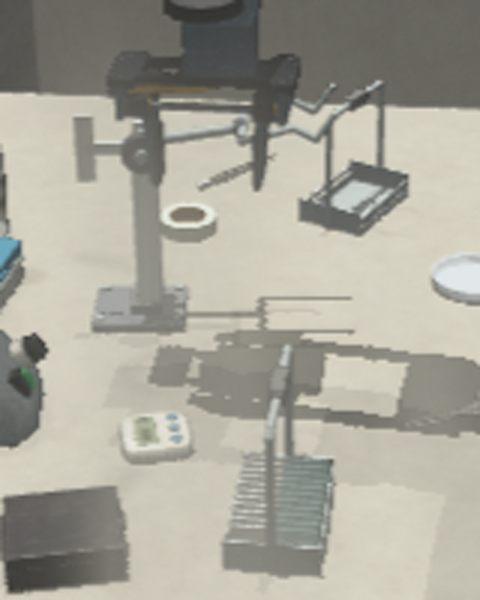

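View pics/c_c.png

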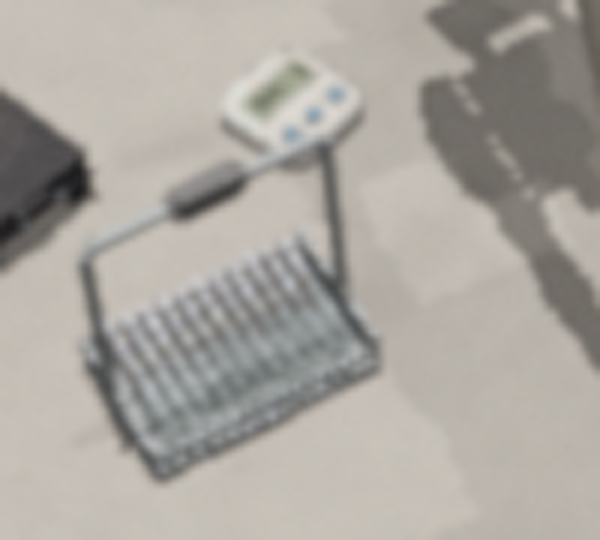

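```bash
python3 - <<'E'
from h import *
def an(n,r,zlo,zhi):
    W=np.load(f"pics/{n}.npz")["W"][r[1]:r[3],r[0]:r[2]]
    m=(W[...,2]>zlo)&(W[...,2]<zhi);P=W[m];c=P[:,:2].mean(0)
    vx=cv2.fitLine(P[:,:2].astype(np.float32),cv2.DIST_HUBER,0,.001,.001).ravel()
    t=(P[:,:2]-c)@vx[:2]; print(n,len(P),"c",np.round(c,4),"dir",np.round(vx[:2],3),"mid",np.round(c+vx[:2]*(t.min()+t.max())/2,4),round(t.max()-t.min(),4),"ztop",np.sort(P[:,2])[-8:].round(3))
an("scene0",(180,270,260,345),.135,.17)
an("side0",(260,270,325,365),.135,.17)
an("scene0",(345,200,420,260),.135,.17)
an("side0",(290,195,345,255),.135,.17)
W=np.load("pics/side0.npz")["W"]
for lo,hi in((.2,.3),):
  r=(215,195,325,245);w=W[r[1]:r[3],r[0]:r[2]]
  P=w[(w[...,2]>.21)&(w[...,2]<.28)&(w[...,1]<-.04)]
  P=P[np.argsort(P[:,0])];print(P[::12].round(3).tolist())
E
```

```text
scene0 187 c [0.5258 0.25  ] dir [0.012 1.   ] mid [0.5258 0.2479] 0.1389 ztop [0.154 0.156 0.156 0.156 0.157 0.157 0.157 0.159]
side0 141 c [0.5289 0.2638] dir [0.016 1.   ] mid [0.5287 0.2522] 0.1359 ztop [0.156 0.156 0.156 0.157 0.157 0.157 0.158 0.158]
scene0 139 c [ 0.501  -0.3754] dir [0.424 0.906] mid [ 0.5001 -0.3775] 0.139 ztop [0.156 0.156 0.156 0.156 0.157 0.158 0.158 0.16 ]
side0 69 c [ 0.5016 -0.378 ] dir [0.428 0.904] mid [ 0.504  -0.3729] 0.1383 ztop [0.154 0.155 0.155 0.156 0.156 0.157 0.157 0.158]
[[0.505, -0.08, 0.256], [0.514, -0.084, 0.244], [0.52, -0.156, 0.249], [0.524, -0.087, 0.235], [0.529, -0.149, 0.238], [0.535, -0.083, 0.227], [0.541, -0.077, 0.232], [0.547, -0.073, 0.237], [0.553, -0.078, 0.241], [0.562, -0.075, 0.239], [0.593, -0.074, 0.228], [0.602, -0.098, 0.227], [0.605, -0.074, 0.221], [0.612, -0.1, 0.229], [0.616, -0.11, 0.221], [0.626, -0.113, 0.226], [0.637, -0.1, 0.218], [0.646, -0.096, 0.226], [0.655, -0.099, 0.225], [0.665, -0.098, 0.218], [0.675, -0.097, 0.211], [0.685, -0.105, 0.217], [0.703, -0.061, 0.216], [0.707, -0.052, 0.217], [0.712, -0.064, 0.214], [0.715, -0.112, 0.223], [0.719, -0.067, 0.216], [0.724, -0.058, 0.216], [0.741, -0.081, 0.212], [0.758, -0.074, 0.221], [0.761, -0.076, 0.24], [0.765, -0.073, 0.215], [0.768, -0.072, 0.218], [0.771, -0.068, 0.247], [0.775, -0.073, 0.211]]
```

The full rack's grip is near (0.527, 0.250), with its bar along y. The empty rack is near (0.50, −0.375). I'll go above the full rack, which also clears the view of the yoke.

Call:
{"api": "play_rows", "payload": {
  "targets": [9,0,0,-5,0,9,5,-2,-5,0,9,10,-4,-5,0,9,15,-6,-5,0,9,20,-8,-4,0,9,25,-9.8,-3,0,9,25,-9.8,-3,0,9,25,-9.8,-3,0],
  "grip_force": 20
}}

```text
time: 0.95
tcp_pos: [0.5254, 0.2524, 0.2432]
tool_rot: [[-0.003, 1.0, -0.002], [1.0, 0.003, -0.0], [-0.0, -0.002, -1.0]]
force: [-0.3, -0.9, -0.8]
finger_gap: 0.0901
```

```bash
python3 - <<'E'
from h import *
s=manip.get_state();print(s["time"],s["tcp_pos"],s["qvel"].round(3) if hasattr(s["qvel"],"round") else s["qvel"]);print(np.round(s["tool_rot"],3))
for c in ["scene","side","wrist"]: snap(c,c+"1")
for c,r,k in [("scene1",(250,150,430,300),4),("side1",(200,170,360,300),4)]:
    im=cv2.imread(f"pics/{c}.png")[r[1]:r[3],r[0]:r[2]];cv2.imwrite(f"pics/{c}c.png",cv2.resize(im,None,fx=k,fy=k,interpolation=2))
E
```

```text
0.95 [0.52536952 0.25241588 0.24317919] [-0.059 -0.009 -0.013 -0.017  0.007 -0.046]
[[-0.003  1.    -0.002]
 [ 1.     0.003 -0.   ]
 [-0.    -0.002 -1.   ]]
```

View pics/wrist1.png

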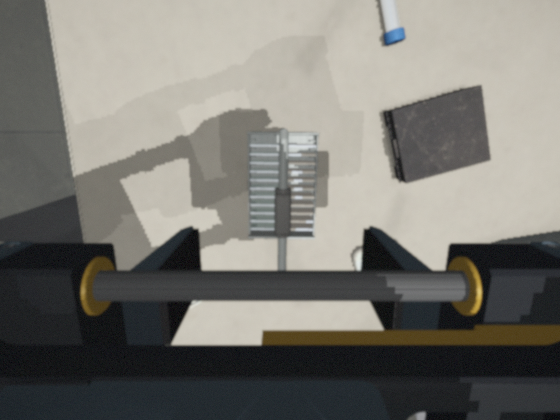

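View pics/scene1c.png

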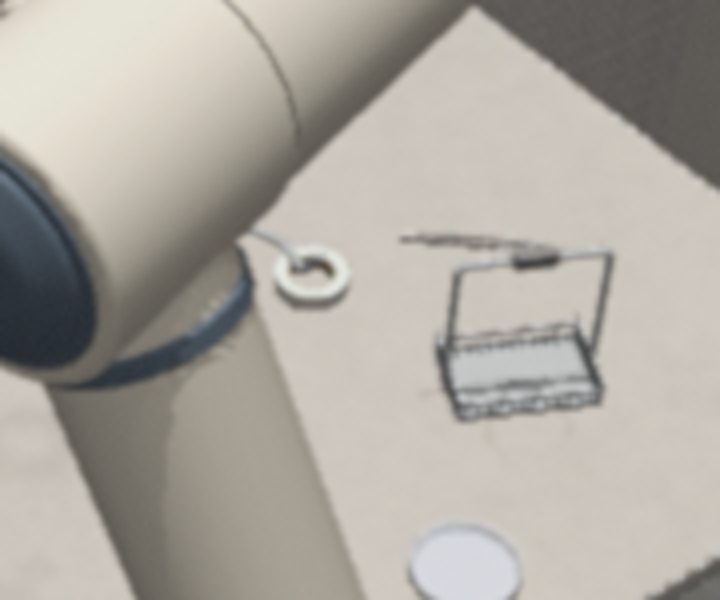

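View pics/side1c.png

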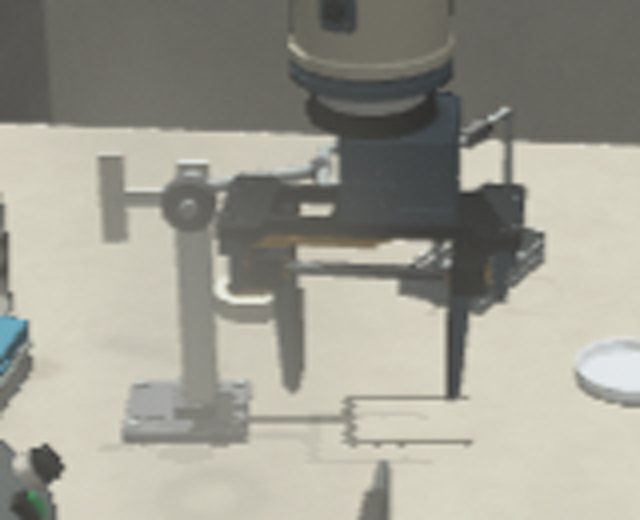

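```bash
python3 - <<'E'
from h import *
f=np.load("pics/wrist1.npz");W=f["W"]
w=W[120:275,240:330];m=(w[...,2]>.13)&(w[...,2]<.175);P=w[m]
print(len(P),P.min(0),P.max(0),np.median(P,0))
l=cv2.fitLine(P[:,:2].astype(np.float32),cv2.DIST_HUBER,0,.001,.001).ravel();print(l)
# x width per row
vs,us=np.nonzero(m)
for v in range(0,155,8):
    s=vs==v
    if s.any(): print(v+120,s.sum(),P[s].mean(0).round(4),np.ptp(P[s][:,0]).round(4))
E
```

```text
1695 [0.5214531  0.19587819 0.13829132] [0.53524612 0.31814013 0.15577142] [0.52834688 0.25749166 0.14971646]
[0.0145394  0.9998943  0.52844733 0.25837582]
136 10 [0.5294 0.3127 0.1454] 0.0073
144 10 [0.5294 0.3065 0.1483] 0.0073
152 8 [0.5291 0.3002 0.1487] 0.0065
160 9 [0.5291 0.2938 0.1486] 0.0065
168 10 [0.5287 0.2873 0.1486] 0.0074
176 10 [0.5287 0.2806 0.1483] 0.0074
184 10 [0.5287 0.274  0.1481] 0.0075
192 16 [0.5287 0.2677 0.1507] 0.0125
200 17 [0.5283 0.2616 0.1537] 0.0132
208 17 [0.5283 0.2548 0.1537] 0.0133
216 17 [0.5283 0.248  0.1538] 0.0134
224 17 [0.5283 0.2411 0.1538] 0.0135
232 15 [0.5277 0.234  0.1538] 0.0127
240 9 [0.5284 0.225  0.1484] 0.007
248 10 [0.528  0.2173 0.1477] 0.0079
256 9 [0.5276 0.2101 0.1485] 0.0071
264 9 [0.5276 0.2024 0.1481] 0.0071
```

Call:
{"api": "play_rows", "payload": {
  "targets": [9,0,0,-5,0,9,-5,1,-10,0,9,-10,1,-14,0,9,-15,1,-16,0,9,-20,1,-16,0,9,-25,1,-16,0,9,-30,1,-16,0,9,-35,1,-16,0]
}}

```text
time: 1.9
tcp_pos: [0.5365, -0.0688, 0.4041]
tool_rot: [[0.002, 1.0, 0.001], [1.0, -0.002, -0.0], [-0.0, 0.001, -1.0]]
force: [1.0, 0.0, -1.0]
finger_gap: 0.0898
```

Call:
{"api": "play_rows", "payload": {
  "targets": [9,-5,0,0,0,9,-10,0,0,0,9,-10,0,0,0,9,-10,0,0,0,9,-10,0,0,0]
}}

```text
time: 2.4
tcp_pos: [0.5368, -0.1654, 0.4036]
tool_rot: [[0.001, 1.0, 0.0], [1.0, -0.001, 0.0], [0.0, 0.0, -1.0]]
force: [1.1, -0.6, -0.4]
finger_gap: 0.0896
```

```bash
python3 - <<'E'
from h import *
s=manip.get_state();print(s["time"],s["tcp_pos"]);print(np.round(s["qvel"],3))
for c in ["scene","side","wrist"]: snap(c,c+"2")
E
```

```text
2.4 [ 0.53675231 -0.16539694  0.40356507]
[ 0.024 -0.004  0.004 -0.    -0.001  0.001]
```

View pics/wrist2.png

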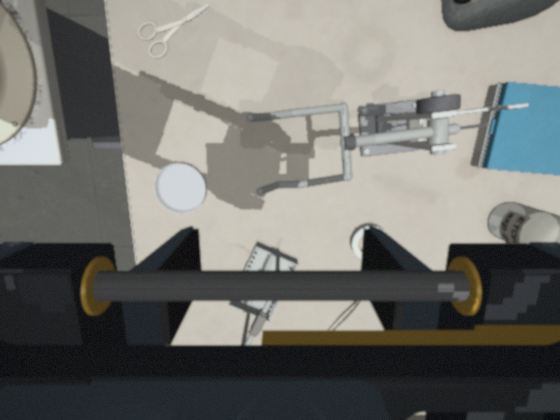

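View pics/side2.png

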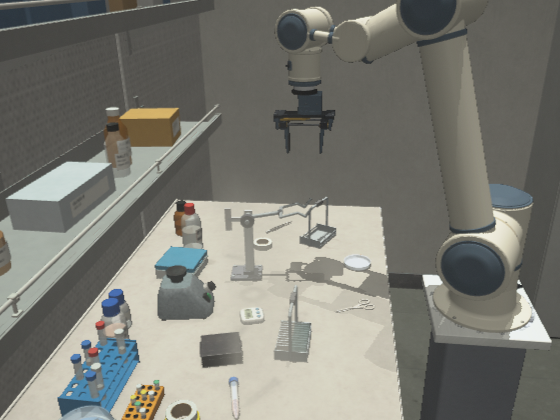

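View pics/scene2.png

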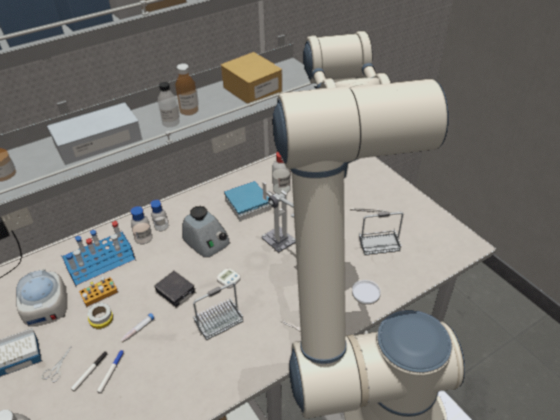

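The wrist view shows the two hooks (tips near (250,118) and (262,190)), the cross bar near (347,142) and the column near (440,133), turned slightly. I'll measure the seat and yaw from these.

```bash
python3 - <<'E'
from h import *
W=np.load("pics/wrist2.npz")["W"]
for nm,(u0,v0,u1,v1) in {"hookL":(240,95,342,130),"hookR":(250,165,342,200),"cross":(343,98,354,185)}.items():
    w=W[v0:v1,u0:u1];m=(w[...,2]>.2)&(w[...,2]<.3);P=w[m];us=np.nonzero(m)[1]
    print(nm,len(P),cv2.fitLine(P[:,:2].astype(np.float32),2,0,.001,.001).ravel().round(4))
    if nm!="cross":
        for u in range(0,us.max()+1,4):
            s=us==u
            if s.any(): print(u+u0,s.sum(),P[s].mean(0).round(4),P[s][:,2].max().round(4))
    else:print(P.mean(0),P.min(0),P.max(0))
for n in ["side2"]:
    W=np.load("pics/side2.npz")["W"][195:260,215:345]
    P=W[(W[...,2]>.225)&(W[...,2]<.28)&(W[...,0]<.56)]
    P=P[np.argsort(P[:,0])];L=P[P[:,1]>-.115];R=P[P[:,1]<=-.115]
    print("L",L[::3].round(3).tolist());print("R",R[::3].round(3).tolist())
E
```

```text
hookL 841 [ 0.9969  0.0781  0.5535 -0.0817]
248 8 [ 0.5064 -0.0863  0.2551] 0.257
252 9 [ 0.5101 -0.0858  0.2538] 0.2558
256 9 [ 0.5135 -0.0857  0.249 ] 0.2516
260 8 [ 0.5171 -0.0851  0.2442] 0.2461
264 8 [ 0.5207 -0.0849  0.239 ] 0.2408
268 8 [ 0.5245 -0.0848  0.2335] 0.2351
272 8 [ 0.5285 -0.0837  0.2306] 0.2332
276 8 [ 0.5326 -0.0838  0.2325] 0.2346
280 8 [ 0.5366 -0.0829  0.2346] 0.2365
284 9 [ 0.5406 -0.0825  0.2362] 0.2383
288 8 [ 0.5445 -0.0821  0.2388] 0.2404
292 9 [ 0.5484 -0.0816  0.2401] 0.2421
296 8 [ 0.5523 -0.0812  0.2406] 0.2424
300 9 [ 0.5563 -0.0806  0.2392] 0.2416
304 8 [ 0.5604 -0.0801  0.2383] 0.2399
308 9 [ 0.5644 -0.0796  0.2369] 0.2386
312 8 [ 0.5684 -0.0791  0.2364] 0.238
316 8 [ 0.5726 -0.079   0.2346] 0.2368
320 8 [ 0.5766 -0.078   0.234 ] 0.2353
324 8 [ 0.5808 -0.0779  0.2324] 0.234
328 9 [ 0.585  -0.0774  0.2311] 0.2322
332 8 [ 0.5891 -0.0769  0.2305] 0.2316
336 9 [ 0.5935 -0.0763  0.2287] 0.2306
340 26 [ 0.5982 -0.0846  0.2271] 0.2292
hookR 652 [ 0.9935  0.1139  0.556  -0.1524]
258 7 [ 0.5147 -0.1569  0.2551] 0.2567
262 8 [ 0.5186 -0.1566  0.2538] 0.2566

[... 1082 characters left out ...]
0.237], [0.524, -0.088, 0.228], [0.526, -0.084, 0.233], [0.529, -0.084, 0.23], [0.533, -0.087, 0.231], [0.535, -0.083, 0.233], [0.538, -0.081, 0.231], [0.541, -0.081, 0.231], [0.545, -0.088, 0.237], [0.547, -0.08, 0.237], [0.553, -0.08, 0.241], [0.556, -0.076, 0.236], [0.559, -0.079, 0.241]]
R [[0.514, -0.157, 0.253], [0.517, -0.16, 0.251], [0.52, -0.154, 0.257], [0.523, -0.151, 0.252], [0.526, -0.151, 0.237], [0.526, -0.156, 0.242], [0.53, -0.157, 0.231], [0.532, -0.149, 0.228], [0.533, -0.158, 0.234], [0.536, -0.154, 0.229], [0.539, -0.161, 0.229], [0.542, -0.156, 0.232], [0.545, -0.156, 0.235], [0.549, -0.158, 0.234], [0.552, -0.156, 0.238], [0.555, -0.153, 0.232], [0.558, -0.155, 0.242]]
```

Call:
{"api": "play_rows", "payload": {
  "targets": [9,5,0,0,0,9,10,0,0,0,9,15,0,0,0,9,20,-0.5,0,0,9,25,-0.9,2,0,9,30,-0.9,6,0,9,35,-0.9,10,0,9,40,-0.9,14,0]
}}

```text
time: 3.35
tcp_pos: [0.5272, 0.2011, 0.2915]
tool_rot: [[-0.002, 1.0, 0.001], [1.0, 0.002, 0.0], [0.0, 0.001, -1.0]]
force: [1.1, 0.8, 0.7]
finger_gap: 0.09
```

Call:
{"api": "play_rows", "payload": {
  "targets": [9,3,0,3,0.015,9,4,0,5,0.015,9,4,0,5,0.015,9,4,0,5,0.015,9,4,0,5,0.015]
}}

```text
time: 3.85
tcp_pos: [0.5286, 0.2382, 0.2437]
tool_rot: [[0.015, 1.0, 0.002], [1.0, -0.015, 0.001], [0.001, 0.002, -1.0]]
force: [-1.0, 0.2, 0.6]
finger_gap: 0.0901
```

Call:
{"api": "play_rows", "payload": {
  "targets": [9,1.2,-0.1,3,0,9,1.2,-0.1,6,0,9,1.2,-0.1,9,0,9,1.2,-0.1,11,0,9,1.2,-0.1,11.8,0,9,1.2,-0.1,11.8,0,9,1.2,-0.1,11.8,0]
}}

```text
time: 4.55
tcp_pos: [0.5281, 0.2505, 0.1256]
tool_rot: [[0.015, 1.0, 0.002], [1.0, -0.015, 0.001], [0.001, 0.002, -1.0]]
force: [0.1, 0.2, 1.0]
finger_gap: 0.0898
```

Call:
{"api": "play_rows", "payload": {
  "targets": [1,0,0,0,0,1,0,0,0,0,1,0,0,0,0,1,0,0,0,0,1,0,0,0,0,1,0,0,0,0,1,0,0,0,0,1,0,0,0,0],
  "grip_force": 35
}}

```text
time: 5.35
tcp_pos: [0.5272, 0.2505, 0.1241]
tool_rot: [[0.015, 1.0, -0.0], [1.0, -0.015, -0.0], [-0.0, -0.0, -1.0]]
force: [-0.7, -0.8, -1.2]
finger_gap: 0.0288
```

Call:
{"api": "play_rows", "payload": {
  "targets": [1,0,0,0,0,1,0,0,0,0,1,0,0,0,0,1,0,0,0,0,1,0,0,0,0],
  "grip_force": 35
}}

```text
time: 5.85
tcp_pos: [0.5271, 0.2505, 0.124]
tool_rot: [[0.015, 1.0, -0.0], [1.0, -0.015, -0.0], [-0.0, -0.0, -1.0]]
force: [1.3, 0.3, -2.2]
finger_gap: 0.0139
```

Call:
{"api": "play_rows", "payload": {
  "targets": [1,0,0,-1,0,1,0,0,-3,0,1,0,0,-6,0,1,0,0,-9,0,1,0,0,-12,0,1,0,0,-15,0,1,0,0,-15,0,1,0,0,-15,0]
}}

```text
time: 6.65
tcp_pos: [0.527, 0.2505, 0.2744]
tool_rot: [[0.015, 1.0, 0.001], [1.0, -0.015, 0.0], [0.0, 0.001, -1.0]]
force: [-1.1, 0.2, -5.4]
finger_gap: 0.0139
```

Gripped (gap 13.9 mm) and lifted. Next I'll carry the rack round to the front of the yoke, turning it to the yoke's yaw of about +0.10.

Call:
{"api": "play_rows", "payload": {
  "targets": [1,-1,-2,0,0,1,-3,-5,0,0,1,-6,-8,0,-0.03,1,-9,-10,0,-0.05,1,-12,-10.3,0,-0.07,1,-15,-10.3,0.5,-0.09,1,-18,-10.3,1,-0.115,1,-21,-10.3,1,-0.115]
}}

```text
time: 7.45
tcp_pos: [0.4195, 0.041, 0.2624]
tool_rot: [[-0.101, 0.995, -0.003], [0.995, 0.101, 0.0], [0.0, -0.003, -1.0]]
force: [0.5, -0.2, -3.8]
finger_gap: 0.0143
```

```bash
cat > go.py <<'E'
import sys
from h import *
s=manip.get_state();p=np.array(s["tcp_pos"]);R=np.array(s["tool_rot"])
t=np.array([float(a) for a in sys.argv[1:4]]);yw=float(sys.argv[4])
x=R[:,0];cur=np.arctan2(-x[0],x[1])
print(s["time"],p.round(4),"F",np.round(s["force"],1),"gap",s["finger_gap"],"yaw",cur.round(4),"shift cm",(R.T@(t-p)*100).round(2),"toolyaw",round(-(yw-cur),3))
E
python3 go.py .4184 -.1308 .264 .10
```

```text
7.45 [0.4195 0.041  0.2624] F [ 0.5 -0.2 -3.8] gap 0.014321675259077307 yaw 0.1012 shift cm [-17.08  -1.84  -0.16] toolyaw 0.001
```

Call:
{"api": "play_rows", "payload": {
  "targets": [1,-3,-0.3,0,0,1,-6,-0.6,0,0,1,-9,-0.9,0,0,1,-12,-1.2,0,0,1,-15,-1.6,0,0,1,-17,-1.8,-0.1,0,1,-17,-1.8,-0.1,0,1,-17,-1.8,-0.1,0]
}}

```text
time: 8.25
tcp_pos: [0.4193, -0.1286, 0.2641]
tool_rot: [[-0.099, 0.995, -0.002], [0.995, 0.099, 0.001], [0.001, -0.002, -1.0]]
force: [-0.4, -0.2, -5.6]
finger_gap: 0.0139
```

```bash
python3 go.py .4184 -.1308 .264 .10
python3 - <<'E'
from h import *
snap("side","side3");snap("wrist","wrist3")
im=cv2.imread("pics/side3.png")[130:330,200:400];cv2.imwrite("pics/side3c.png",cv2.resize(im,None,fx=3,fy=3,interpolation=2))
E
```

```text
8.25 [ 0.4193 -0.1286  0.2641] F [-0.4 -0.2 -5.6] gap 0.01386018429384471 yaw 0.0989 shift cm [-0.21 -0.11  0.01] toolyaw -0.001
```

View pics/side3c.png

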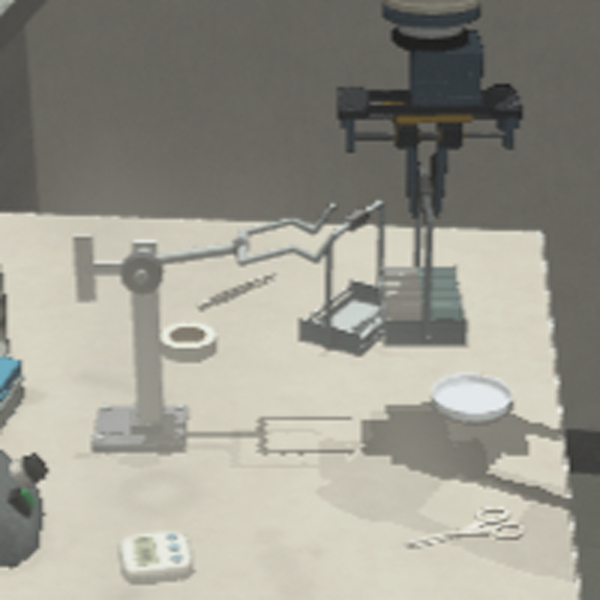

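View pics/wrist3.png

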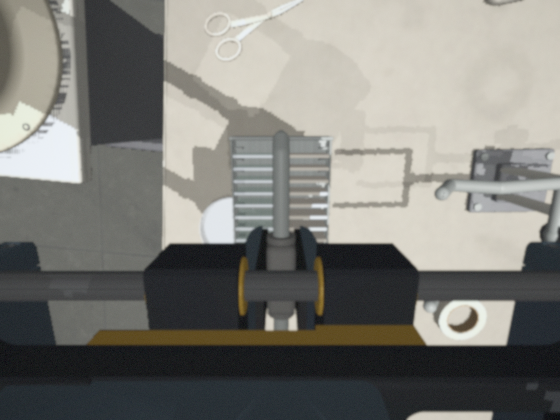

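The rack hangs upright in the jaws with the hook tips just ahead, the left one at (445,190) in the wrist view. I'll check the held bar's pose before going in.

```bash
python3 - <<'E'
from h import *
s=manip.get_state();p=np.array(s["tcp_pos"]);R=np.array(s["tool_rot"])
W=np.load("pics/wrist3.npz")["W"]
w=W[125:235,262:300];P=w[(w[...,2]>.25)&(w[...,2]<.32)];Q=(P-p)@R
print("tool-frame",Q.min(0).round(4),Q.max(0).round(4),np.median(Q,0).round(4),cv2.fitLine(Q[:,:2].astype(np.float32),2,0,.001,.001).ravel())
w=W[165:250,425:560];P=w[(w[...,2]>.23)&(w[...,2]<.27)];print(P[P[:,0].argmin()],P[:,1].mean())
w=W[135:240,232:330];P=w[(w[...,2]<.25)&(w[...,2]>.1)];print("slides top",np.percentile(P[:,2],[5,50,95]))
# rack0: bar outer y in wrist1
W=np.load("pics/wrist1.npz")["W"];w=W[120:275,240:330];P=w[(w[...,2]>.13)&(w[...,2]<.175)];print(P[:,1].max()-.2505)
E
python3 go.py .5328 -.1193 .264 .10
```

```text
tool-frame [ 0.0155 -0.01   -0.0264] [ 0.068   0.01   -0.0007] [ 0.0445 -0.0002 -0.0236] [ 1.0000000e+00  4.8683381e-05  4.3574024e-02 -1.9437401e-05]
[ 0.50344815 -0.08538032  0.25367984] -0.08118664947350136
slides top [0.14262448 0.15989262 0.17673393]
0.0676401301573491
8.35 [ 0.4196 -0.128   0.2645] F [-0.5  0.2 -4.4] gap 0.013702941471540872 yaw 0.1004 shift cm [-0.27 11.35  0.03] toolyaw 0.0
```

Call:
{"api": "play_rows", "payload": {
  "targets": [1,-0.3,1,0,0,1,-0.3,3,0,0,1,-0.3,5,0,0,1,-0.3,7,0,0,1,-0.3,9,0,0,1,-0.3,10.5,0,0,1,-0.3,11.3,0,0,1,-0.3,11.3,0,0]
}}

```text
time: 9.15
tcp_pos: [0.5338, -0.12, 0.2648]
tool_rot: [[-0.101, 0.995, -0.0], [0.995, 0.101, 0.0], [0.0, -0.0, -1.0]]
force: [0.6, -0.9, -4.2]
finger_gap: 0.0136
```

Call:
{"api": "play_rows", "payload": {
  "targets": [1,0,0,0,0,1,0,0,0,0,1,0,0,0,0]
}}

```text
time: 9.45
tcp_pos: [0.5324, -0.1206, 0.2653]
tool_rot: [[-0.1, 0.995, 0.0], [0.995, 0.1, -0.0], [-0.0, 0.0, -1.0]]
force: [-0.2, 0.2, -4.1]
finger_gap: 0.0139
```

```bash
python3 go.py .5328 -.1193 .215 .10
python3 - <<'E'
from h import *
snap("side","side4");snap("wrist","wrist4")
im=cv2.imread("pics/side4.png")[130:330,200:400];cv2.imwrite("pics/side4c.png",cv2.resize(im,None,fx=3,fy=3,interpolation=2))
E
```

```text
9.45 [ 0.5324 -0.1206  0.2653] F [-0.2  0.2 -4.1] gap 0.013877071585231644 yaw 0.0997 shift cm [0.13 0.06 5.03] toolyaw -0.0
```

View pics/side4c.png

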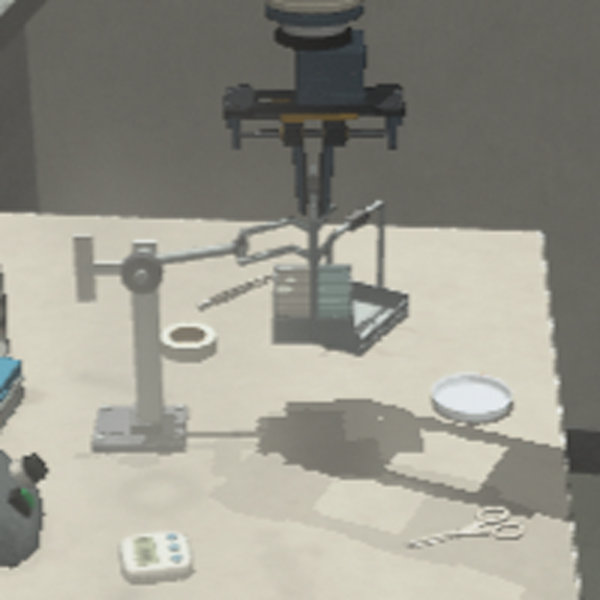

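View pics/wrist4.png

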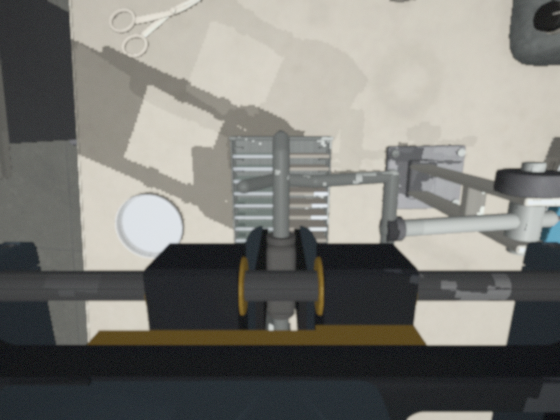

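```bash
python3 - <<'E'
from h import *
s=manip.get_state();p=np.array(s["tcp_pos"]);R=np.array(s["tool_rot"])
W=np.load("pics/wrist4.npz")["W"]
w=W[165:195,236:385];m=(w[...,2]>.215)&(w[...,2]<.262);us=np.nonzero(m)[1];Q=(w[m]-p)@R
for u in range(0,149,6):
    k=us==u
    if k.any(): print(u+236,k.sum(),Q[k].mean(0).round(4),(p[2]-Q[k].mean(0)[2]).round(4))
E
```

```text
242 14 [ 0.0374 -0.0217  0.0103] 0.255
248 14 [ 0.0377 -0.0184  0.0117] 0.2537
254 12 [ 0.0381 -0.0154  0.0164] 0.249
260 14 [ 0.0378 -0.0122  0.0213] 0.244
266 13 [ 0.0379 -0.0088  0.0261] 0.2393
290 12 [0.0379 0.006  0.0321] 0.2332
296 13 [0.0379 0.0097 0.0301] 0.2352
302 12 [0.038  0.0133 0.0276] 0.2377
308 13 [0.0379 0.0169 0.0264] 0.239
314 13 [0.0382 0.0204 0.0244] 0.2409
320 13 [0.0381 0.0241 0.0252] 0.2401
326 13 [0.0379 0.0279 0.0263] 0.239
332 13 [0.0384 0.0317 0.0271] 0.2382
338 13 [0.0382 0.0356 0.0283] 0.237
344 12 [0.0384 0.0394 0.0291] 0.2362
350 13 [0.0385 0.0434 0.0301] 0.2352
356 13 [0.0383 0.0474 0.0313] 0.234
362 12 [0.0385 0.0514 0.0325] 0.2328
368 13 [0.0386 0.0555 0.0336] 0.2318
374 12 [0.0388 0.0596 0.0347] 0.2306
380 12 [0.0386 0.0637 0.0358] 0.2295
```

Yaw, centring (hook at 38 mm against 36 nominal) and the V under the bar all agree, so I'll lower.

Call:
{"api": "play_rows", "payload": {
  "targets": [1,0.2,0,1,0,1,0.2,0,2,0,1,0.2,0,3,0,1,0.2,0,4,0,1,0.2,0,4.5,0,1,0.2,0,5,0,1,0.2,0,5.5,0,1,0.2,0,5.5,0]
}}

```text
time: 10.35
tcp_pos: [0.5324, -0.1185, 0.2096]
tool_rot: [[-0.1, 0.995, -0.001], [0.995, 0.1, 0.0], [0.0, -0.001, -1.0]]
force: [-0.6, 0.4, -4.6]
finger_gap: 0.014
```

```bash
python3 go.py .5328 -.1193 .159 .10
python3 - <<'E'
from h import *
snap("side","side5");snap("wrist","wrist5")
im=cv2.imread("pics/side5.png")[130:330,200:400];cv2.imwrite("pics/side5c.png",cv2.resize(im,None,fx=3,fy=3,interpolation=2))
E
```

```text
10.35 [ 0.5324 -0.1185  0.2096] F [-0.6  0.4 -4.6] gap 0.01401107614316952 yaw 0.1 shift cm [-0.08  0.04  5.06] toolyaw -0.0
```

View pics/side5c.png

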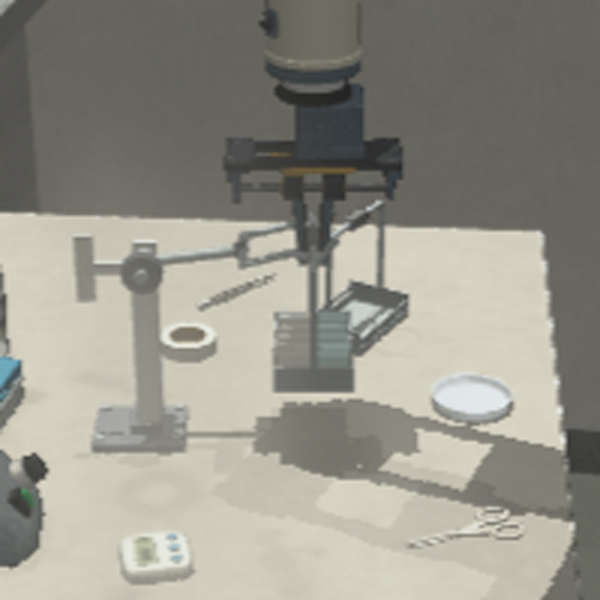

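View pics/wrist5.png

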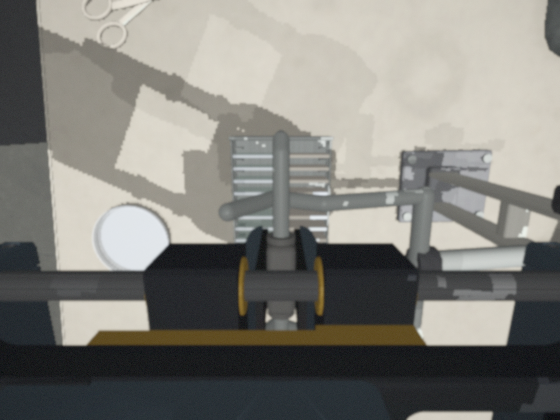

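The bar lies in the V hooks. I'll keep lowering so the arm sinks with it.

Call:
{"api": "play_rows", "payload": {
  "targets": [1,0,0,0.5,0,1,0,0,1,0,1,0,0,1.5,0,1,0,0,2,0,1,0,0,2.4,0,1,0,0,2.8,0,1,0,0,3.2,0,1,0,0,3.2,0]
}}

```text
time: 11.25
tcp_pos: [0.5326, -0.1184, 0.1777]
tool_rot: [[-0.1, 0.995, -0.0], [0.995, 0.1, 0.0], [0.0, -0.0, -1.0]]
force: [-3.8, -1.0, -1.9]
finger_gap: 0.0135
```

Call:
{"api": "play_rows", "payload": {
  "targets": [1,0,0,0.3,0,1,0,0,0.6,0,1,0,0,0.9,0,1,0,0,1.2,0,1,0,0,1.5,0,1,0,0,1.8,0,1,0,0,1.8,0,1,0,0,1.8,0]
}}

```text
time: 12.05
tcp_pos: [0.5323, -0.1185, 0.16]
tool_rot: [[-0.1, 0.995, -0.001], [0.995, 0.1, 0.0], [0.0, -0.001, -1.0]]
force: [-3.1, -1.4, -1.2]
finger_gap: 0.0139
```

Call:
{"api": "play_rows", "payload": {
  "targets": [1,0,0,0,0,1,0,0,0,0,1,0,0,0,0,1,0,0,0,0]
}}

```text
time: 12.45
tcp_pos: [0.5324, -0.1185, 0.1601]
tool_rot: [[-0.1, 0.995, -0.0], [0.995, 0.1, 0.0], [0.0, -0.0, -1.0]]
force: [-5.5, -0.4, -1.4]
finger_gap: 0.014
```

```bash
python3 go.py .5328 -.1193 .159 .10
python3 - <<'E'
from h import *
F=[]
for i in range(10):
    im,d=read_camera("side" if i%2 else "wrist"); F.append(manip.get_state()["force"])
F=np.array(F);print(F.mean(0),F.std(0)/3)
snap("side","side6");snap("wrist","wrist6")
im=cv2.imread("pics/side6.png")[130:330,200:400];cv2.imwrite("pics/side6c.png",cv2.resize(im,None,fx=3,fy=3,interpolation=2))
E
```

```text
12.45 [ 0.5324 -0.1185  0.1601] F [-5.5 -0.4 -1.4] gap 0.013976553894008443 yaw 0.1 shift cm [-0.08  0.03  0.11] toolyaw 0.0
[-5.07982477 -0.72359585 -1.51887453] [0.13098463 0.10700223 0.12297281]
```

View pics/side6c.png

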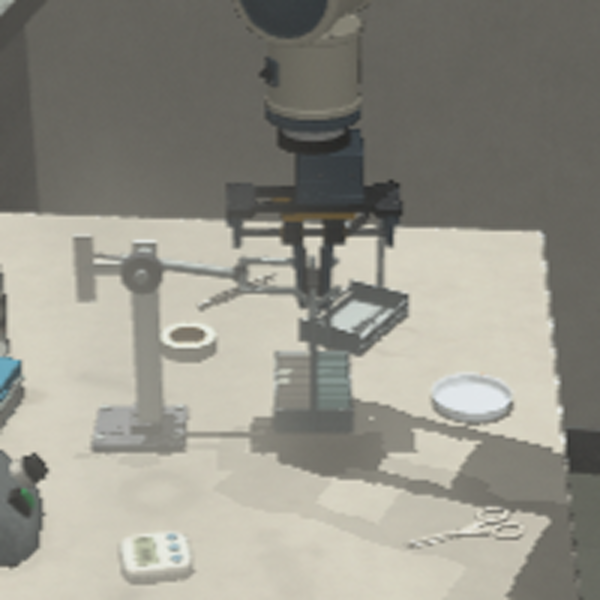

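View pics/wrist6.png

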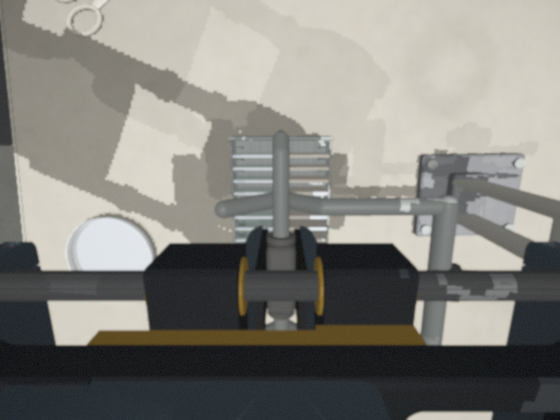

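The arm has sunk with the rack, but there is a −5 N side load along x, so the bar is pressed against one flank of the V. I'll ease the tool slightly forward to relieve it before judging the vertical balance.

```bash
python3 - <<'E'
from h import *
s=manip.get_state();p=np.array(s["tcp_pos"]);R=np.array(s["tool_rot"])
W=np.load("pics/wrist6.npz")["W"]
w=W[185:222,215:432];m=(w[...,2]>.15)&(w[...,2]<.23);us=np.nonzero(m)[1];Q=(w[m]-p)@R
for u in range(0,217,8):
    k=us==u
    if k.any(): print(u+215,k.sum(),Q[k].mean(0).round(4),(p[2]-Q[k].mean(0)[2]).round(4))
E
```

```text
215 9 [ 0.0352 -0.0285 -0.0329] 0.193
223 18 [ 0.0352 -0.0249 -0.0337] 0.1938
231 18 [ 0.0356 -0.0217 -0.0317] 0.1918
239 18 [ 0.0354 -0.0185 -0.0291] 0.1892
247 18 [ 0.0357 -0.0152 -0.0263] 0.1864
255 17 [ 0.0358 -0.0117 -0.0239] 0.184
263 17 [ 0.0356 -0.0082 -0.0209] 0.181
271 17 [ 0.0359 -0.0045 -0.018 ] 0.1781
279 37 [ 0.036  -0.0006 -0.0249] 0.185
287 37 [ 0.0357  0.0031 -0.0235] 0.1836
295 17 [ 0.0363  0.0069 -0.0217] 0.1818
303 17 [ 0.0361  0.0105 -0.0252] 0.1853
311 18 [ 0.0362  0.0139 -0.0284] 0.1885
319 18 [ 0.0361  0.0171 -0.0317] 0.1919
327 17 [ 0.0364  0.0204 -0.0328] 0.1929
335 18 [ 0.0364  0.0239 -0.033 ] 0.1931
343 17 [ 0.0366  0.0274 -0.033 ] 0.1931
351 18 [ 0.0365  0.0308 -0.0335] 0.1936
359 18 [ 0.0365  0.0342 -0.0335] 0.1937
367 18 [ 0.0365  0.0378 -0.0334] 0.1935
375 18 [ 0.0366  0.0411 -0.0338] 0.1939
383 17 [ 0.0366  0.0446 -0.0339] 0.194
391 18 [ 0.0367  0.0479 -0.0342] 0.1943
399 18 [ 0.0367  0.0513 -0.0343] 0.1945
407 18 [ 0.0367  0.0548 -0.0343] 0.1944
415 18 [ 0.0367  0.0582 -0.0344] 0.1945
423 17 [ 0.0367  0.0615 -0.0349] 0.195
431 18 [ 0.0368  0.065  -0.0347] 0.1949
```

Call:
{"api": "play_rows", "payload": {
  "targets": [1,0,-0.1,0,0,1,0,-0.1,0,0,1,0,-0.1,0,0,1,0,-0.1,0,0]
}}

```text
time: 13.45
tcp_pos: [0.5321, -0.1187, 0.1603]
tool_rot: [[-0.1, 0.995, 0.001], [0.995, 0.1, -0.0], [-0.0, 0.001, -1.0]]
force: [-0.0, 1.3, -0.4]
finger_gap: 0.0138
```

```bash
cat > f.py <<'E'
from h import *
F=[]
for i in range(6):
    im,d=read_camera("side"); F.append(manip.get_state()["force"])
F=np.array(F);print(F.mean(0).round(2),(F.std(0)/2.2).round(2)); print(manip.get_state()["tcp_pos"])
E
python3 f.py
```

```text
[ 1.82  0.93 -0.03] [0.13 0.3  0.24]
[ 0.532002   -0.1187005   0.16029774]
```

Call:
{"api": "play_rows", "payload": {
  "targets": [1,0,0.03,0.2,0,1,0,0.03,0.2,0,1,0,0.03,0.2,0,1,0,0.03,0.2,0,1,0,0.03,0.2,0]
}}

```text
time: 14.25
tcp_pos: [0.5322, -0.1187, 0.1583]
tool_rot: [[-0.1, 0.995, 0.001], [0.995, 0.1, -0.0], [-0.0, 0.001, -1.0]]
force: [4.6, 0.9, 0.0]
finger_gap: 0.0136
```

```bash
python3 f.py
```

```text
[4.8  1.85 0.79] [0.27 0.27 0.14]
[ 0.53215484 -0.11869632  0.15826591]
```

Call:
{"api": "play_rows", "payload": {
  "targets": [1,0,0.07,-0.1,0,1,0,0.07,-0.1,0,1,0,0.07,-0.1,0,1,0,0.07,-0.1,0,1,0,0.07,-0.1,0]
}}

```text
time: 15.05
tcp_pos: [0.5322, -0.1186, 0.159]
tool_rot: [[-0.1, 0.995, -0.001], [0.995, 0.1, 0.0], [0.0, -0.001, -1.0]]
force: [-1.6, -1.8, -0.6]
finger_gap: 0.0137
```

```bash
python3 f.py
```

```text
[-2.39 -1.3  -1.01] [0.2  0.26 0.22]
[ 0.53228443 -0.11855354  0.1590272 ]
```

Call:
{"api": "play_rows", "payload": {
  "targets": [1,0,0,0.2,0,1,0,0,0.2,0,1,0,0,0.2,0,1,0,0,0.2,0,1,0,0,0.2,0]
}}

```text
time: 15.85
tcp_pos: [0.5326, -0.1185, 0.1572]
tool_rot: [[-0.1, 0.995, 0.0], [0.995, 0.1, 0.0], [0.0, 0.0, -1.0]]
force: [-2.4, -0.8, -1.0]
finger_gap: 0.0136
```

```bash
python3 f.py
```

```text
[-2.34 -0.44 -0.68] [0.2  0.19 0.21]
[ 0.53263324 -0.11853643  0.15717042]
```

Call:
{"api": "play_rows", "payload": {
  "targets": [1,0,-0.04,0.3,0,1,0,-0.04,0.3,0,1,0,-0.04,0.3,0,1,0,-0.04,0.3,0,1,0,-0.04,0.3,0,1,0,-0.04,0.3,0]
}}

```text
time: 16.75
tcp_pos: [0.5328, -0.1186, 0.1544]
tool_rot: [[-0.1, 0.995, 0.001], [0.995, 0.1, -0.0], [-0.0, 0.001, -1.0]]
force: [4.8, 1.5, 0.7]
finger_gap: 0.0138
```

```bash
python3 f.py
```

```text
[4.94 1.65 0.63] [0.33 0.26 0.2 ]
[ 0.5328346  -0.11867079  0.15440456]
```

Interpolating, Fx and Fz both balance near TCP z ≈ 0.156, about 57 mm of sink. I'll settle there and then open.

Call:
{"api": "play_rows", "payload": {
  "targets": [1,0,0.04,-0.1,0,1,0,0.04,-0.1,0,1,0,0.04,-0.1,0,1,0,0.04,-0.1,0,1,0,0.04,-0.1,0,1,0,0.04,-0.1,0]
}}

```text
time: 17.65
tcp_pos: [0.5327, -0.1186, 0.1552]
tool_rot: [[-0.1, 0.995, 0.0], [0.995, 0.1, -0.0], [-0.0, 0.0, -1.0]]
force: [4.0, -0.6, -0.0]
finger_gap: 0.0138
```

```bash
python3 f.py; python3 - <<'E'
from h import *
snap("wrist","wrist7")
s=manip.get_state();p=np.array(s["tcp_pos"]);R=np.array(s["tool_rot"])
W=np.load("pics/wrist7.npz")["W"]
w=W[185:230,210:460];m=(w[...,2]>.14)&(w[...,2]<.23);us=np.nonzero(m)[1];Q=(w[m]-p)@R
for u in range(0,250,8):
    k=us==u
    if k.any(): print(u+210,Q[k].mean(0).round(4),(p[2]-Q[k].mean(0)[2]).round(4))
E
```

```text
[3.62 0.3  0.56] [0.23 0.22 0.28]
[ 0.53269011 -0.11860426  0.15517783]
218 [ 0.0354 -0.0272 -0.0328] 0.188
226 [ 0.0355 -0.0237 -0.0329] 0.1881
234 [ 0.0358 -0.0205 -0.0305] 0.1857
242 [ 0.0356 -0.0173 -0.0278] 0.183
250 [ 0.0357 -0.0139 -0.0255] 0.1808
258 [ 0.0329 -0.0106 -0.0202] 0.1755
266 [ 0.0348 -0.0068 -0.019 ] 0.1742
274 [ 0.0338 -0.0029 -0.0235] 0.1787
282 [ 0.0341  0.0008 -0.0248] 0.1801
290 [ 0.0362  0.0046 -0.0192] 0.1745
298 [ 0.035   0.0084 -0.0217] 0.1769
306 [ 0.0343  0.0119 -0.0243] 0.1795
314 [ 0.0364  0.015  -0.0302] 0.1854
322 [ 0.0365  0.0182 -0.0332] 0.1884
330 [ 0.0362  0.0216 -0.0339] 0.1891
338 [ 0.0361  0.0251 -0.0338] 0.189
346 [ 0.0362  0.0285 -0.0341] 0.1893
354 [ 0.0363  0.0319 -0.0344] 0.1896
362 [ 0.0363  0.0353 -0.0345] 0.1897
370 [ 0.0364  0.0387 -0.0348] 0.1901
378 [ 0.0365  0.042  -0.0352] 0.1904
386 [ 0.0367  0.0454 -0.0353] 0.1905
394 [ 0.0367  0.0488 -0.0353] 0.1905
402 [ 0.0368  0.0522 -0.0355] 0.1907
410 [ 0.0369  0.0555 -0.0358] 0.191
418 [ 0.0369  0.0588 -0.0361] 0.1914
426 [ 0.037   0.0621 -0.0363] 0.1915
434 [ 0.0341  0.0662 -0.0355] 0.1907
442 [ 0.0344  0.0689 -0.037 ] 0.1922
450 [ 0.0351  0.0716 -0.0382] 0.1935
458 [ 0.0341  0.0752 -0.0381] 0.1933
```

The bar is in the valley, sunk about 58 mm with little residual force, and the arm is still. I'll release.

Call:
{"api": "play_rows", "payload": {
  "targets": [2.5,0,0,0,0,2.5,0,0,0,0,3.5,0,0,0,0,4.5,0,0,0,0,4.5,0,0,0,0,4.5,0,0,0,0,4.5,0,0,0,0,4.5,0,0,0,0]
}}

```text
time: 18.8
tcp_pos: [0.5326, -0.1186, 0.1552]
tool_rot: [[-0.1, 0.995, -0.0], [0.995, 0.1, 0.0], [0.0, -0.0, -1.0]]
force: [0.1, 1.1, -0.7]
finger_gap: 0.045
```

```bash
python3 f.py; python3 - <<'E'
from h import *
snap("side","side8");snap("wrist","wrist8")
im=cv2.imread("pics/side8.png")[130:330,200:400];cv2.imwrite("pics/side8c.png",cv2.resize(im,None,fx=3,fy=3,interpolation=2))
E
```

```text
[-0.07 -0.2  -0.02] [0.17 0.25 0.17]
[ 0.53263203 -0.11857038  0.15516311]
```

View pics/side8c.png

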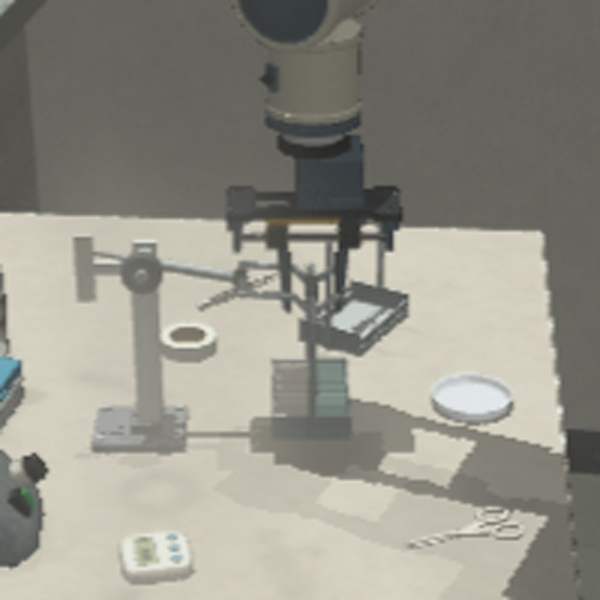

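View pics/wrist8.png

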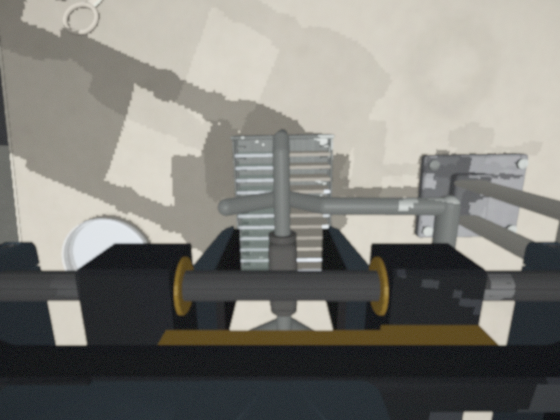

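The rack hangs in both hooks with the jaws clear on either side (sleeve at (282,250)) and wrist force near zero. I'll retract straight up.

Call:
{"api": "play_rows", "payload": {
  "targets": [4.5,0,0,-1,0,4.5,0,0,-3,0,4.5,0,0,-5,0,4.5,0,0,-8,0,4.5,0,0,-11,0,4.5,0,0,-15,0,4.5,0,0,-18,0,4.5,0,0,-18,0]
}}

```text
time: 20.0
tcp_pos: [0.5341, -0.119, 0.3401]
tool_rot: [[-0.1, 0.995, 0.007], [0.995, 0.1, -0.002], [-0.003, 0.007, -1.0]]
force: [0.7, -0.9, -0.4]
finger_gap: 0.0446
```

Call:
{"api": "play_rows", "payload": {
  "targets": [4.5,0,0,0,0,4.5,0,0,0,0,4.5,0,0,0,0,4.5,0,0,0,0,4.5,0,0,0,0,4.5,0,0,0,0,4.5,0,0,0,0,4.5,0,0,0,0]
}}

```text
time: 20.8
tcp_pos: [0.5326, -0.1186, 0.3351]
tool_rot: [[-0.1, 0.995, -0.0], [0.995, 0.1, 0.0], [0.0, -0.0, -1.0]]
force: [-0.2, 0.4, -0.6]
finger_gap: 0.0452
```

Call:
{"api": "play_rows", "payload": {
  "targets": [4.5,0,0,0,0,4.5,0,0,0,0,4.5,0,0,0,0,4.5,0,0,0,0,4.5,0,0,0,0,4.5,0,0,0,0,4.5,0,0,0,0,4.5,0,0,0,0]
}}

```text
time: 21.6
tcp_pos: [0.5326, -0.1186, 0.3352]
tool_rot: [[-0.1, 0.995, -0.0], [0.995, 0.1, 0.0], [0.0, -0.0, -1.0]]
force: [0.5, -0.1, 0.9]
finger_gap: 0.0447
```

```bash
python3 - <<'E'
from h import *
print(manip.get_state()["time"])
snap("side","side9");snap("wrist","wrist9")
A=np.load("pics/side9.npz")
for i in range(10): read_camera("side")
im2,d2=read_camera("side")
print("diff px",np.abs(A["im"].astype(int)-im2)[180:330,240:360].mean(), (np.abs(A["im"].astype(int)-im2).max(-1)[250:290,280:325]>25).sum())
im=cv2.imread("pics/side9.png")[130:330,200:400];cv2.imwrite("pics/side9c.png",cv2.resize(im,None,fx=3,fy=3,interpolation=2))
W=A["W"]
w=W[195:260,295:345];P=w[(w[...,2]>.135)&(w[...,2]<.17)&(w[...,1]<-.25)];print("empty",len(P),P.mean(0))
W0=np.load("pics/side2.npz")["W"];w=W0[195:260,295:345];P=w[(w[...,2]>.135)&(w[...,2]<.17)&(w[...,1]<-.25)];print("empty0",len(P),P.mean(0))
E
```

```text
21.6
diff px 0.5047962962962963 0
empty 82 [ 0.50600715 -0.36854799  0.14807045]
empty0 67 [ 0.50117742 -0.37788955  0.14898756]
```

View pics/side9c.png

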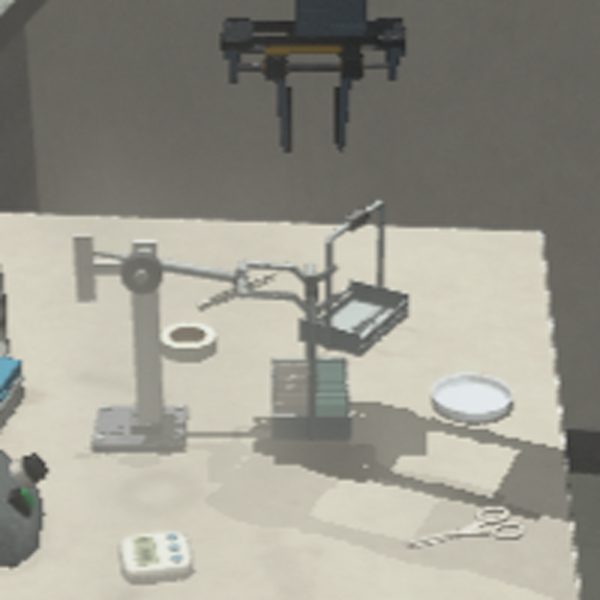

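View pics/wrist9.png

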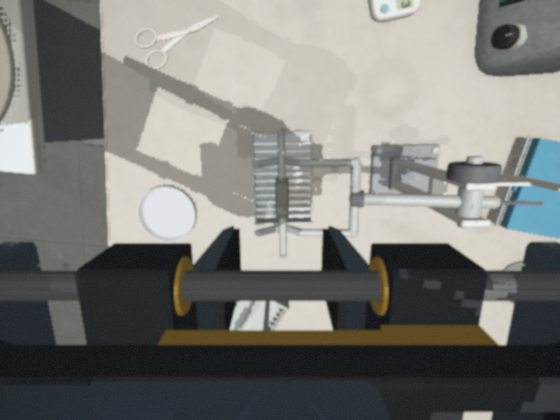

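The rack hangs in both hooks, clear of the gripper, and two frames 0.5 s apart match. I'll do a last numeric check of the bar's pose.

```bash
python3 - <<'E'
from h import *
W=np.load("pics/wrist9.npz")["W"]
w=W[178:222,272:294];P=w[(w[...,2]>.15)&(w[...,2]<.23)];print("sleeve",np.median(P,0).round(4),P.min(0).round(3),P.max(0).round(3))
w=W[125:258,274:292];P=w[(w[...,2]>.16)&(w[...,2]<.23)];print(cv2.fitLine(P.astype(np.float32),2,0,.001,.001).ravel().round(4))
for a,b in ((155,170),(222,240)):
    w=W[a:b,255:350];m=(w[...,2]>.15)&(w[...,2]<.25);us=np.nonzero(m)[1];Q=w[m]
    print([Q[us==u].mean(0).round(3).tolist() for u in range(0,95,7) if (us==u).any()])
a=np.load("pics/side9.npz")["im"].astype(int);b=np.load("pics/side2.npz")["im"].astype(int)
print("empty rack changed px",(np.abs(a-b).max(-1)[195:225,318:342]>40).sum())
E
python3 -c "
from cell import ticket;ticket.close_job()"
```

```text
sleeve [ 0.5341 -0.1196  0.1819] [ 0.525 -0.145  0.171] [ 0.543 -0.099  0.185]
[-0.1147  0.9934 -0.0086  0.5337 -0.1159  0.178 ]
[[0.504, -0.086, 0.186], [0.511, -0.085, 0.181], [0.518, -0.085, 0.176], [0.525, -0.084, 0.172], [0.532, -0.083, 0.177], [0.539, -0.082, 0.176], [0.545, -0.081, 0.184], [0.552, -0.08, 0.187], [0.559, -0.08, 0.188], [0.566, -0.079, 0.188], [0.572, -0.078, 0.189], [0.579, -0.077, 0.189], [0.586, -0.077, 0.189], [0.592, -0.076, 0.19]]
[[0.51, -0.158, 0.184], [0.517, -0.156, 0.183], [0.524, -0.156, 0.177], [0.532, -0.155, 0.172], [0.539, -0.154, 0.178], [0.546, -0.153, 0.176], [0.554, -0.153, 0.183], [0.561, -0.152, 0.187], [0.568, -0.151, 0.187], [0.575, -0.15, 0.188], [0.596, -0.144, 0.187], [0.603, -0.146, 0.19]]
empty rack changed px 0
the job is handed in; nothing more can be done
```

The full rack is hanging free by its bar in both hooks of the weighing arm, and I have handed the job in at about 22 s of the 51 s allowed. No verdict was reported.

I gripped the rack by its sleeve, brought it in over the hooks from the front and lowered it until the arm had sunk about 58 mm. I then trimmed the position to reduce the side load, opened the jaws and backed straight up.

**Last checks:**
- **Bar:** the sleeve centre is at about (0.534, −0.120, 0.174), in the valley of both hooks and within a few mm of the seat. It is about 61 mm below the unloaded seat height, so within the 48–62 mm given. The bar is level to about 0.01 rad and within about 0.02 rad of the yoke's direction.
- **At rest:** two side views about 0.5 s apart showed no movement of the rack. The jaws are well above everything, and the wrist force is near zero.
- **Empty rack:** its handle shows no changed pixels against the earlier view. The mean of its depth points did shift by about 10 mm, which I put down to a different set of visible points.

**Disagreements:** just before release, a side load of about 3.6 N along x and a vertical reading of about +0.6 N were left, from friction in the V hooks. After release the rack settled about 2–3 mm lower. I did not read the arm angle directly; it comes only from these heights.

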